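# Screw the button jar's stopper home

### The job

The red stopper of the red-button jar was put on crooked to its thread and stands proud of the white neck. Turn it backward (anticlockwise seen from above) until its thread lines up with the openings in the neck and drops in, then screw it forward (clockwise) until it stops, fully home, and let go. Do not turn it forward while it still stands proud, and leave the white mug where it stands.

Things in the scene. Friction and masses are not known exactly. Their poses are not given: they have to be found in the camera images.
- red_stopper: Loose red screw stopper, 90 g. Origin: on its axis, underside of the thread bar, 77 mm above table at start; z up. Round body 40 mm dia, z -14 to 20 mm, already inside the neck with 4 mm play. On top a grip bar 44 mm along x, 14 mm thick along y, z 20 to 58 mm, white line on top: grip across it at z 45. Starts 50 to 72 deg clockwise (from above) of the jar's x axis.
- button_jar: Fixed jar of red buttons, 77 mm dia, 77 mm tall; jars with blue and yellow stoppers are bystanders. Origin: centre of underside, z up. White neck rim has two openings 72 deg wide, at its +x and -x, marked by green dashes. There the stopper goes down 17 mm to a level groove floor at 60 mm, then turns clockwise 75 deg under the rim (underside at 72 mm) to a solid stop; only light friction.
- thread_end (a point): Point near the +x end of the stopper's thread bar, 26 mm from the axis, 3 mm above the stopper's origin; axes as the stopper's. The bar is 56 mm long along x (both ends alike), 17 mm wide, 6 mm thick, and at the start lies on the rim. It passes the openings when along the jar's x axis within 14 deg; in the groove it has 6 mm of room above and cannot turn anticlockwise.
- mug: White ceramic mug, 80 mm diameter, 95 mm tall, loose, at the robot's left; handle towards its own +y. Origin at the centre of its underside. To be left alone.

How it is judged (in metres and radians):
On the way:
1. the thread bar has dropped through the openings, still lined up with them (z of red_stopper in the frame of button_jar below 0.0665 m and angle between the x axis of red_stopper and the x axis of button_jar, either way round below 0.45 rad), for 0.1 s.
At the end, for the whole second after the job is handed in: The red stopper is at rest down in its jar's neck (origin under 66 mm above the jar's underside, within 10 mm of its axis, tilted under 10 degrees) and turned at least 50 degrees from the openings, under the rim; the mug is upright within 30 mm of its start (z of red_stopper in the frame of button_jar below 0.066 m and angle between the x axis of red_stopper and the x axis of button_jar, either way round above 0.87 rad and horizontal distance between red_stopper and button_jar below 0.01 m and angle between red_stopper's own z axis and vertical below 0.17 rad and linear speed of red_stopper below 0.02 m/s and distance of mug from where it was at the start of the episode below 0.03 m and angle between mug's own z axis and vertical below 0.2 rad); the robot touches nothing.
It fails at once if the stopper was turned forward instead of back while it stood proud, to a right angle from the openings (z of red_stopper in the frame of button_jar above 0.07 m and x of thread_end in the frame of button_jar below 0 m and y of thread_end in the frame of button_jar below -0.008 m).
It fails at once if the mug was knocked away or tipped (distance of mug from where it was at the start of the episode above 0.03 m or angle between mug's own z axis and vertical above 0.4 rad).
It also fails if it takes over 38 s, if anything falls off the work surface, if the arm or the gripper's body presses on something with over 40 N, if the wrist force passes 120 N, or if a joint passes its speed limit or range.

### The arm

A 6-joint arm with a two-finger parallel gripper is mounted at the origin on the work surface. World frame = base frame: x ahead of the robot, y to its left, z up, the work surface at z = 0. Lengths are in m, angles in degrees, forces in N, time in s.
With the tool pointing down it reaches from about 0.325 to 0.85 m from the base axis. Payload 15.5 kg.
Tool frame: the origin (TCP) lies at the very end of the fingers, on their centre line; the grasp point (between the pads) lies arm.grip_depth behind it (arm.grip_depth is the distance from the TCP to the grasp point, in m); z points along the fingers, y is the direction in which the jaws open and shut (so a half turn about z gives the same grasp; the last joint's range is limited). The gripper opens to 91 mm and grips with 3 to 60 N. Pads are 32 mm wide; open, the fingers measure 118 mm over their backs; the gripper's body (76 mm by 178 mm) begins 60 mm behind the grasp point.
Start: joints at [69.987, 28.281, 77.091, -0, 74.628, -5.472], TCP at [0.157, 0.605, 0.214] pointing down, gripper open.
Joint ranges: [-166.48, 166.48], [-47.26, 123.95], [12.59, 153.08], [-70.14, 250.14], [6.76, 159.57], [-176.63, 176.63]. Speed limits (degrees/s): [108.29, 108.29, 147.25, 172.46, 172.46, 172.46].

### API

Orientations are given as a 3x3 rotation matrix whose columns are the frame's x, y, z axes.
In Python, from rig import arm gives the robot as it stands. Calls block until the motion is done:
- arm.move_to(position, orientation): joint-space move of the TCP to a pose.
- arm.move_l(position, orientation=None, feed=0.15): straight line of the TCP; orientation=None keeps the orientation; feed is the mean speed in m/s.
- arm.move_joints(angles): joint-space move.
- arm.grip(opening): finger opening in m; the grip force is fixed at half the most; returns when the fingers have stopped.
- arm.sleep(seconds).
- arm.solve_ik(position, orientation): joint angles nearest the present ones, or None.
- arm.snapshot(name): name is "side" or "top"; returns the picture (420x560x3 uint8, red, green, blue); there is no depth.
- arm.get_calibration(name): a dict with "intrinsics" (3x3 intrinsics, pixels), "cam_to_world" (4x4, takes a point from camera to world coordinates). Camera axes: x right, y down, z forward; pixel columns grow to the right and rows downward; lengths in m; the calibration is good to about 2 mm. A picture is of the moment at which its call begins. get_calibration takes no time and is no camera call.
A pose or a line that the arm cannot do raises arm.Unreachable and nothing moves.
- arm.sign_off(): hands the job in, once; it reports no verdict.
Readings, each from a call of its own:
- arm.current_t(): time.
- arm.current_joint_positions(): joint angles.
- arm.current_dq(): joint speeds.
- arm.current_tau(): joint torques, N m.
- arm.current_ee_pos(): TCP position.
- arm.current_tool_rot(): TCP orientation.
- arm.current_force(): force on the tool from outside, world axes, zero at the start.
- arm.current_torque(): the same for the moment, N m.
- arm.current_width(): finger opening in m.
Only numpy, scipy, OpenCV 4.12 (cv2) and the standard library are available. Lean on these libraries where they do the work, as an engineer would, in place of code of your own. Each camera call takes 0.05 s, during which the arm holds its last target. There are 200 camera calls.

## Working session

There is one attempt and no reset: what is moved stays moved. The work goes in short steps, each a Python script; the robot and the scene stay as the last script left them, time stands still between calls to the robot, and variables do not carry over. Pictures are saved under pics/ and viewed, about 8 in all and at most 12, crops included, and the job is handed in when it is done.

```bash
ls; mkdir -p pics; python3 - <<'E'
from rig import arm
import cv2,numpy as np
for n in("top","side"):
    im=arm.snapshot(n);cv2.imwrite(f"pics/{n}0.png",cv2.cvtColor(im,cv2.COLOR_RGB2BGR))
    c=arm.get_calibration(n);print(n,np.round(c["intrinsics"],1).tolist(),np.round(c["cam_to_world"],3).tolist())
print(arm.grip_depth,arm.current_t(),arm.current_tool_rot())
E
```

```text
pics
top [[479.8, 0.0, 279.7], [0.0, 479.8, 204.7], [0.0, 0.0, 1.0]] [[-0.027, -0.99, 0.136, 0.387], [-1.0, 0.027, -0.002, 0.087], [-0.001, -0.136, -0.991, 1.102], [0.0, 0.0, 0.0, 1.0]]
side [[412.8, 0.0, 274.4], [0.0, 412.8, 215.6], [0.0, 0.0, 1.0]] [[0.837, -0.293, 0.462, 0.101], [-0.547, -0.455, 0.703, -0.574], [0.004, -0.841, -0.541, 0.572], [0.0, 0.0, 0.0, 1.0]]
0.0188 0.1 [[-9.67964574e-01  2.51086494e-01 -3.94658808e-04]
 [ 2.51086775e-01  9.67964023e-01 -1.04037871e-03]
 [ 1.20790487e-04 -1.10614334e-03 -9.99999381e-01]]
```

View pics/top0.png

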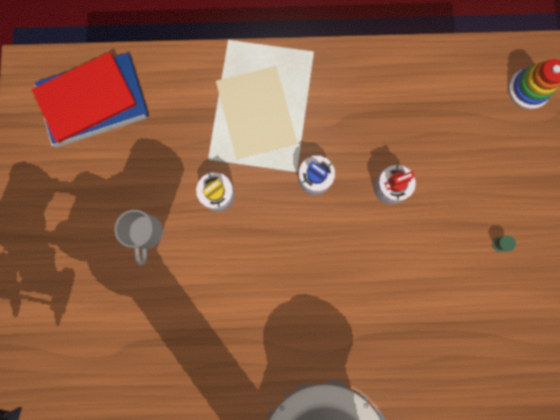

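View pics/side0.png

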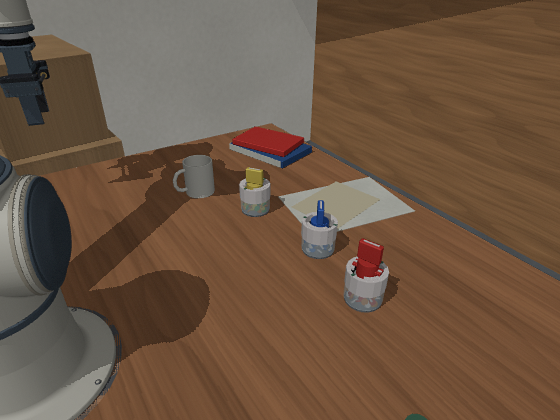

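The top view shows the red stopper at about (399,181), the blue and yellow jars at (317,174) and (214,190), and the mug at (137,229). In the side view the red jar is at about (367,280). Next I zoom in on the red jar in both views.

```bash
python3 - <<'E'
import cv2,numpy as np
a=cv2.imread("pics/top0.png")[155:210,370:425];b=cv2.imread("pics/side0.png")[235:313,327:405]
f=lambda i:cv2.resize(i,(400,400),interpolation=cv2.INTER_CUBIC)
cv2.imwrite("pics/crop.png",np.hstack([cv2.convertScaleAbs(f(a),alpha=1.2),f(b)]))
E
cat > h.py <<'E'
import cv2,numpy as np
from rig import arm
def onplane(n,px,z):
    c=arm.get_calibration(n);K=np.array(c["intrinsics"]);T=np.array(c["cam_to_world"])
    px=np.atleast_2d(np.array(px,float))
    d=(T[:3,:3]@np.linalg.inv(K)@np.c_[px,np.ones(len(px))].T).T
    o=T[:3,3];return o+d*((z-o[2])/d[:,2])[:,None]
E
```

```text
(no output)
```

View pics/crop.png

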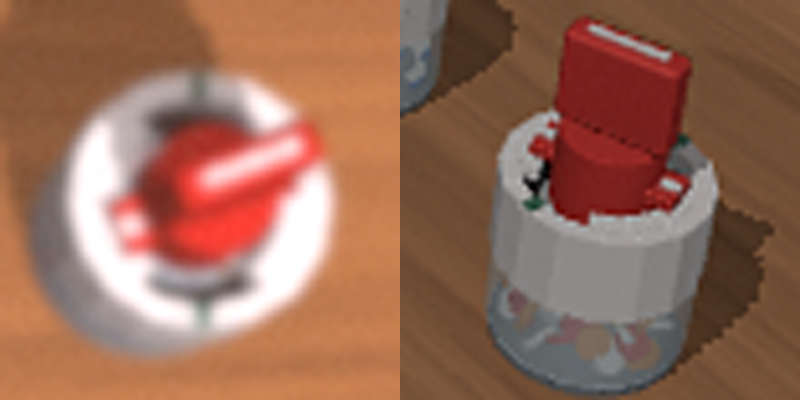

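The crop shows the green dashes at top-view pixels of about (397.5,166.4) and (397.9,197.9), with the white line running lower left to upper right. I read that as roughly 69° clockwise. Next I measure it with masks.

```bash
cat >> h.py <<'E'
def meas(im,z=0.077,top=0.135,cx=397,cy=182,r=28):
    p=im.astype(int);R,G,B=p[...,0],p[...,1],p[...,2];yy,xx=np.mgrid[:p.shape[0],:p.shape[1]]
    roi=np.hypot(xx-cx,yy-cy)<r
    red=(R>110)&(G<0.45*R)&(B<0.45*R)&roi
    hull=np.zeros(red.shape,np.uint8)
    cs,_=cv2.findContours(red.astype(np.uint8),cv2.RETR_EXTERNAL,cv2.CHAIN_APPROX_NONE)
    return roi,red,R,G,B,xx,yy
E
python3 - <<'E'
from h import *
im=cv2.cvtColor(cv2.imread("pics/top0.png"),cv2.COLOR_BGR2RGB)
g=onplane("top",[(397.5,166.4),(397.9,197.9)],.077);print("dashes",g,np.linalg.norm(g[0]-g[1]),g.mean(0))
p=im.astype(int);R,G,B=p[...,0],p[...,1],p[...,2]
# green dash centroids
m=(G>R+8)&(G>B-5);y,x=np.nonzero(m[155:210,370:425]);print("green",list(zip(x+370,y+155)))
# whiteish/pink line inside the bar
sub=np.s_[172:184,393:415]
w=np.clip(np.minimum(G,B)[sub]-70,0,None).astype(float)
print(np.minimum(G,B)[sub])
E
```

```text
dashes [[ 0.60513467 -0.17491393  0.077     ]
 [ 0.53576467 -0.17159088  0.077     ]] 0.06944953843435933 [ 0.57044967 -0.17325241  0.077     ]
green []
[[ 43  35  34  34  35  36  40  41  47  58  82 114 150 170 166 145 122  93
   72  53  56  65]
 [ 42  36  35  35  40  35  34  30  39  41  58  84 111 124 119 115 117 112
   85  58  53  62]
 [ 49  36  34  33  33  35  32  34  35  40  52  70  92 107 122 142 163 158
  118  71  52  61]
 [ 45  34  34  36  30  33  36  40  47  61  84 112 132 147 163 175 180 166
  123  73  57  62]
 [ 36  34  33  37  41  46  59  72  92 115 141 163 175 176 175 163 152 132
   98  71  74  78]
 [ 34  31  36  41  53  83 113 129 146 163 174 178 176 159 138 118 102  86
   77  92 115 114]
 [ 32  37  39  55  88 130 160 173 174 174 162 148 131 109  86  68  58  74
  106 141 159 147]
 [ 32  35  42  66 108 149 169 165 155 138 115  96  78  62  49  44  54  95
  149 182 193 172]
 [ 28  36  43  60  95 125 133 122 103  85  68  53  45  41  40  46  67 116
  170 202 208 190]
 [ 30  35  41  49  68  82  82  72  60  51  42  39  38  38  48  80 113 151
  188 210 216 199]
 [ 30  33  38  43  46  52  51  46  41  38  39  41  41  43  65 115 162 190
  207 218 217 204]
 [ 32  31  34  38  39  40  37  36  38  40  41  43  46  50  80 138 186 210
  215 219 217 202]]
```

```bash
cat >> h.py <<'E'
def line(im,top,x0=393,x1=415,y0=173,y1=184,seed=(404,177)):
    """white line on grip bar: centre and angle (deg, world) at height top"""
    m=np.zeros(im.shape[:2],np.uint8);m[y0:y1,x0:x1]=(im[y0:y1,x0:x1,1:].min(2)>110)
    n,l=cv2.connectedComponents(m,connectivity=4);k=l[seed[1],seed[0]]
    y,x=np.nonzero((l==k)&(l>0));(c,s,a)=r=cv2.minAreaRect(np.c_[x,y].astype(np.float32))
    v=cv2.fitLine(np.c_[x,y].astype(np.float32),cv2.DIST_L2,0,.01,.01).ravel()
    P=onplane("top",[c,np.array(c)+10*v[:2]],top);d=P[1]-P[0]
    return P[0],np.degrees(np.arctan2(d[1],d[0])),len(x),r
E
python3 - <<'E'
from h import *
im=cv2.cvtColor(cv2.imread("pics/top0.png"),cv2.COLOR_BGR2RGB)
print(line(im,.135))
def Rz(a):
    a=np.radians(a);y=np.array([np.cos(a),np.sin(a),0]);z=np.array([0,0,-1.]);return np.c_[np.cross(y,z),y,z]
for a in(20,200,90,270,105,285,0,180):
    q=arm.solve_ik([.57,-.173,.104],Rz(a));print(a,None if q is None else np.round(q,1))
E
```

```text
(array([ 0.57245635, -0.17240935,  0.135     ]), np.float64(-67.36796593393291), 55, ((404.086181640625, 175.9654998779297), (4.828078746795654, 14.298541069030762), 68.19859313964844))
20 [-22.6  33.   88.2  -0.   58.7 -42.6]
200 [-22.6  33.   88.2  -0.   58.7 137.4]
90 [ -22.6   33.    88.2   -0.    58.7 -112.6]
270 [-22.6  33.   88.2  -0.   58.7  67.4]
105 [ -22.6   33.    88.2   -0.    58.7 -127.6]
285 [-22.6  33.   88.2  -0.   58.7  52.4]
0 [-22.6  33.   88.2  -0.   58.7 -22.6]
180 [-22.6  33.   88.2  -0.   58.7 157.4]
```

Jar axis is at about (0.571,−0.173), x axis −2.7°. The stopper is at −67.4°, so offset 64.6° clockwise, within the stated range, and dash spacing of 69 mm is plausible. Next: approach, grip, turn back about 65°, then look.

```bash
cat >> h.py <<'E'
def Rz(a):
    a=np.radians(a);y=np.array([np.cos(a),np.sin(a),0]);z=np.array([0,0,-1.]);return np.c_[np.cross(y,z),y,z]
def rep(s): print(s,round(arm.current_t(),2),np.round(arm.current_ee_pos(),4),"w",round(arm.current_width(),4),"F",np.round(arm.current_force(),1),"M",np.round(arm.current_torque(),2))
def snap(n,f,x0,y0,w):
    im=arm.snapshot(n);cv2.imwrite(f"pics/{f}full.png",cv2.cvtColor(im,cv2.COLOR_RGB2BGR))
    return cv2.resize(cv2.cvtColor(im,cv2.COLOR_RGB2BGR)[y0:y0+w,x0:x0+w],(400,400),interpolation=cv2.INTER_CUBIC)
def both(f): cv2.imwrite(f"pics/{f}.png",np.hstack([snap("top",f,357,142,80),snap("side",f,317,215,110)]))
E
python3 - <<'E'
from h import *
p=[.5715,-.1728]; a=22.6
arm.move_to([*p,.20],Rz(a)); arm.move_l([*p,.1035],feed=.1); rep("down")
arm.grip(0.0); rep("grip")
for b in np.linspace(a,87.3,5)[1:]:
    arm.move_to([*p,.1035],Rz(b)); rep(round(b,1))
both("turned")
E
```

```text
down 4.31 [ 0.5719 -0.1729  0.1041] w 0.0912 F [ 0.4  0.8 -0.4] M [-0.09  0.02  0.  ]
grip 5.47 [ 0.5715 -0.1728  0.1035] w 0.0139 F [-0.4 -1.  -0.9] M [-0.12  0.04  0.  ]
38.8 5.85 [ 0.5715 -0.1728  0.1035] w 0.014 F [-0.5 -0.2 -0.8] M [-0.07  0.01 -0.  ]
55.0 6.23 [ 0.5715 -0.1728  0.1035] w 0.0139 F [-0.1 -0.3 -1.4] M [-0.04  0.01  0.01]
71.1 6.62 [ 0.5715 -0.1728  0.1035] w 0.0135 F [ 0.5 -0.1 -1. ] M [-0.01 -0.01 -0.05]
87.3 7.0 [ 0.5715 -0.1728  0.1035] w 0.0139 F [ 0.3  0.1 -0.7] M [ 0.02  0.03 -0.01]
```

View pics/turned.png

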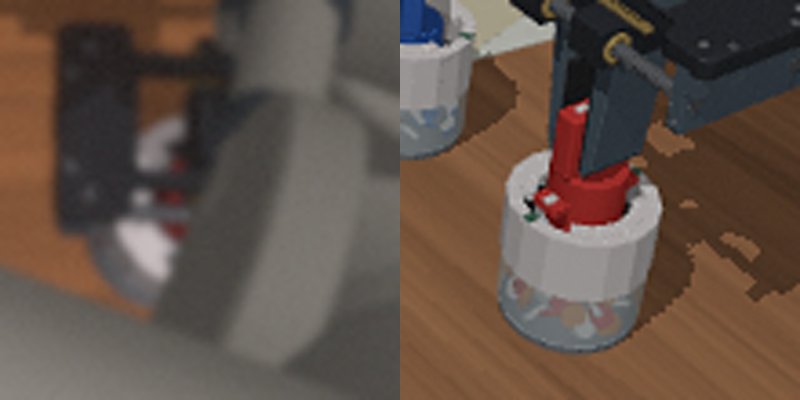

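The side view shows the bar's near end (crop 550,200) next to the green dash (530,212), roughly on the line to the far dash at about (635,172), so it looks lined up. Next I lower it with force checks, and print that bar end's bearing as a check.

```bash
python3 - <<'E'
from h import *
f=lambda u,v:(317+(u+.5)*.275-.5,215+(v+.5)*.275-.5)
d=onplane("side",[f(530,212),f(635,172)],.077);e=onplane("side",f(550,200),.083)[0]
c=np.array([.5715,-.1728]);ang=lambda v:np.degrees(np.arctan2(v[1],v[0]))
print("dashes",d.round(4),ang((d[1]-d[0])[:2]),"end",e.round(4),ang(c-e[:2]),np.linalg.norm(c-e[:2]))
z=.1035
while z>.0870:
    z-=.002;z=max(z,.0867);arm.move_l([*c,z],feed=.05);arm.sleep(.1);rep(round(z,4))
    if abs(arm.current_force()[2])>12: print("STOP");break
both("low")
E
```

```text
dashes [[ 0.7067 -0.2788  0.077 ]
 [ 0.7803 -0.2887  0.077 ]] -7.637311376936704 end [ 0.7158 -0.2821  0.083 ] 142.8561744550308 0.18099517487724437
0.1015 7.45 [ 0.5715 -0.1728  0.1015] w 0.0136 F [-0.1  0.  -1.1] M [ 0.02 -0.02 -0.01]
0.0995 7.8 [ 0.5715 -0.1728  0.0995] w 0.0138 F [-0.2  0.3 -0.5] M [ 0.01  0.   -0.01]
0.0975 8.15 [ 0.5715 -0.1728  0.0975] w 0.0139 F [ 0.   0.3 -0.9] M [ 0.01 -0.    0.03]
0.0955 8.5 [ 0.5715 -0.1728  0.0955] w 0.0137 F [-0.2  0.4 -1.5] M [-0.01  0.02  0.02]
0.0935 8.85 [ 0.5715 -0.1728  0.0935] w 0.0137 F [ 0.6 -0.6 -0.7] M [ 0.04  0.03 -0.04]
0.0915 9.2 [ 0.5715 -0.1728  0.0915] w 0.0138 F [-0.1 -0.6 -0.6] M [ 0.02  0.01 -0.  ]
0.0895 9.55 [ 0.5715 -0.1728  0.0895] w 0.0138 F [-0.3  0.1 -1.4] M [-0.04 -0.02 -0.03]
0.0875 9.9 [ 0.5715 -0.1728  0.0875] w 0.0139 F [-0.4 -0.  -0. ] M [0.05 0.04 0.  ]
0.0867 10.25 [ 0.5715 -0.1728  0.0867] w 0.0137 F [ 0.9 -0.6 -0.8] M [ 0.07 -0.04 -0.07]
```

View pics/low.png

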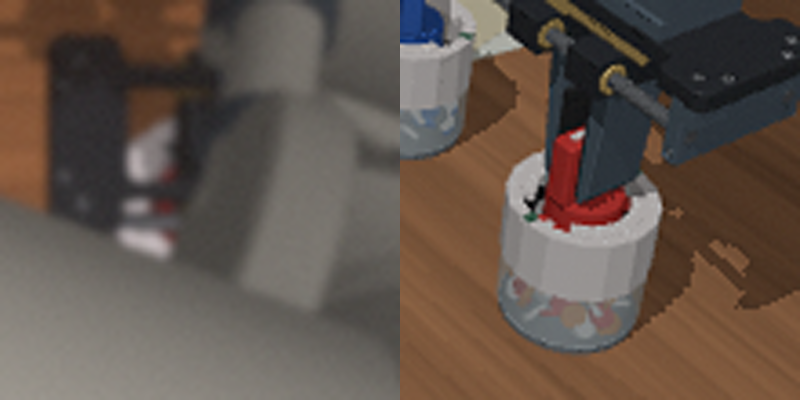

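The stopper has gone down 17 mm with almost no force, and the thread bar is now below the rim. The bearing check above is void because I forgot the crop's 400 px offset. I redo it below, then screw forward while watching the torque.

```bash
python3 - <<'E'
from h import *
f=lambda u,v:(317+(u-400+.5)*.275-.5,215+(v+.5)*.275-.5)
d=onplane("side",[f(530,212),f(635,172)],.077);e=onplane("side",f(550,200),.083)[0]
c=np.array([.5715,-.1728]);ang=lambda v:np.degrees(np.arctan2(v[1],v[0]))
print("dashes",d.round(4),ang((d[1]-d[0])[:2]),"end",e.round(4),ang(c-e[:2]),np.linalg.norm(c-e[:2]))
b=87.3
while b>4:
    b-=5 if b>25 else 2
    arm.move_to([*c,.0867],Rz(b)); rep(round(b,1))
    if abs(arm.current_torque()[2])>.35 or np.linalg.norm(arm.current_force())>15: print("STOP");break
both("screwed")
E
```

```text
dashes [[ 0.5375 -0.1694  0.077 ]
 [ 0.605  -0.1754  0.077 ]] -5.036908306014672 end [ 0.5469 -0.1729  0.083 ] 0.24245896195850652 0.02459386070117279
82.3 10.6 [ 0.5715 -0.1728  0.0867] w 0.0139 F [ 0.3 -0.3 -1.4] M [-0.   -0.02  0.03]
77.3 10.85 [ 0.5715 -0.1728  0.0867] w 0.0138 F [-0.3  0.6  0.3] M [-0.02 -0.01  0.  ]
72.3 11.1 [ 0.5715 -0.1728  0.0867] w 0.0137 F [ 0.1  0.3 -1.9] M [-0.04  0.01  0.03]
67.3 11.35 [ 0.5715 -0.1728  0.0867] w 0.0135 F [-0.4  0.3 -0.4] M [0.01 0.02 0.03]
62.3 11.6 [ 0.5715 -0.1728  0.0867] w 0.0138 F [ 0.   0.7 -1.3] M [0.05 0.01 0.03]
57.3 11.85 [ 0.5715 -0.1728  0.0867] w 0.0137 F [-0.2 -0.1 -0.7] M [-0.08  0.08  0.03]
52.3 12.1 [ 0.5715 -0.1728  0.0867] w 0.0136 F [-0.3 -0.  -0.6] M [-0.03  0.03  0.03]
47.3 12.35 [ 0.5715 -0.1728  0.0867] w 0.014 F [-0.2  0.3 -0.8] M [-0.03  0.06  0.03]
42.3 12.6 [ 0.5715 -0.1728  0.0867] w 0.0138 F [-0.1 -1.3 -1.1] M [-0.1   0.01  0.  ]
37.3 12.85 [ 0.5715 -0.1728  0.0867] w 0.0139 F [ 0.1  0.1 -1. ] M [-0.1   0.06 -0.  ]
32.3 13.1 [ 0.5715 -0.1728  0.0867] w 0.0139 F [-0.4  0.3 -0.7] M [-0.06  0.04 -0.01]
27.3 13.35 [ 0.5715 -0.1728  0.0867] w 0.0139 F [ 0.2 -0.5 -1.9] M [-0.13  0.03  0.02]
22.3 13.6 [ 0.5715 -0.1728  0.0867] w 0.0138 F [-0.5 -0.8 -1.5] M [-0.13 -0.    0.05]
20.3 13.85 [ 0.5713 -0.1727  0.0866] w 0.0135 F [-1.4  0.1 -0.5] M [-0.07  0.33  0.06]
18.3 14.1 [ 0.5708 -0.1727  0.0865] w 0.0137 F [-5.1 -0.6  0.1] M [-0.1   1.13  0.1 ]
16.3 14.35 [ 0.5703 -0.1726  0.0865] w 0.0138 F [-9.4 -0.8  2.7] M [-0.12  1.9   0.15]
14.3 14.6 [ 0.5697 -0.1725  0.0865] w 0.0136 F [-11.8  -0.2   6. ] M [-0.25  2.64  0.22]
12.3 14.85 [ 0.5696 -0.1724  0.0865] w 0.0138 F [-12.3  -0.4   7.8] M [-0.02  2.76  0.82]
STOP
```

View pics/screwed.png

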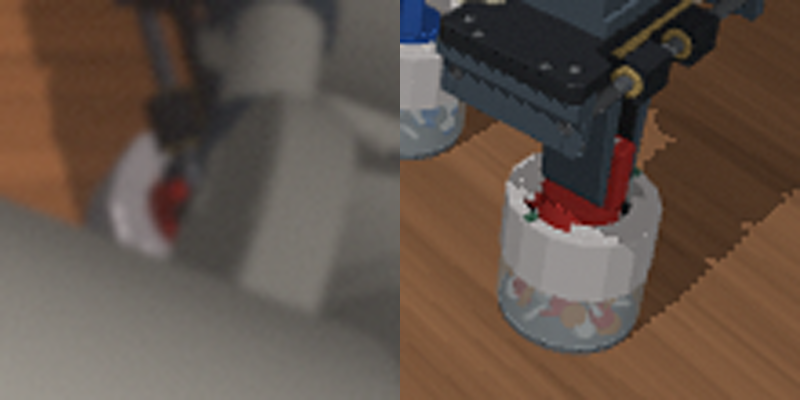

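The stop came at tool angle 12.3°, which is 75° of forward turn, with a clear torque rise to 0.82 N·m. The side view shows the stopper low in the neck and turned. Next I release, back off and check.

```bash
python3 - <<'E'
from h import *
arm.grip(0.05);rep("open")
p=arm.current_ee_pos();arm.move_l([p[0],p[1],.22],feed=.12)
arm.move_to([.25,.40,.25],Rz(75));rep("away")
both("final")
im=cv2.cvtColor(cv2.imread("pics/finalfull.png"),cv2.COLOR_BGR2RGB)
# finalfull holds the side view (last written); fresh top for the line
t=arm.snapshot("top")
print(line(t,.118,x0=390,x1=414,y0=168,y1=190,seed=(402,178)))
E
```

```text
open 15.66 [ 0.5715 -0.1728  0.0867] w 0.0499 F [ 0.1  1.1 -0.2] M [-0.08  0.04 -0.03]
away 19.26 [0.2506 0.3998 0.2499] w 0.0503 F [ 0.2 -1.1 -0.6] M [-0.01 -0.01  0.03]
(array([ 0.57034279, -0.17644763,  0.118     ]), np.float64(-166.9216819134864), 199, ((404.0, 178.5), (21.0, 18.0), 90.0))
```

View pics/final.png

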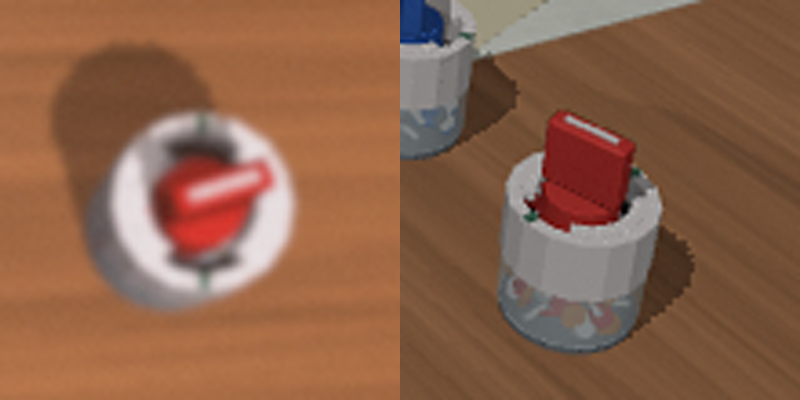

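The final view shows the stopper down in the neck, with its line from crop (190,198) to (262,174), about −71° and so about 69° or more past the openings. The `line()` mask leaked into the white rim (199 px), so I discard that number. One last check: triangulate the line's height and confirm the mug hasn't moved.

```bash
python3 - <<'E'
from h import *
t=lambda u,v:(357+(u+.5)*.2-.5,142+(v+.5)*.2-.5); s=lambda u,v:(317+(u-399.5)*.275-.5,215+(v+.5)*.275-.5)
def tri(a,b):
    P=[]
    for n in("top","side"):
        c=arm.get_calibration(n);P.append(np.array(c["intrinsics"])@np.linalg.inv(np.array(c["cam_to_world"]))[:3])
    X=cv2.triangulatePoints(P[0],P[1],np.array(a,float).reshape(2,1),np.array(b,float).reshape(2,1)).ravel();return X[:3]/X[3]
A=tri(t(189,198),s(567,117));B=tri(t(262,175),s(618,141));d=B-A
print(A.round(4),B.round(4),"mid",((A+B)/2).round(4),"ang",np.degrees(np.arctan2(d[1],d[0])),"len",np.linalg.norm(d))
e=onplane("top",[t(189,198),t(262,175)],.118);d=e[1]-e[0];print("top only",e.mean(0).round(4),np.degrees(np.arctan2(d[1],d[0])))
a=cv2.imread("pics/side0.png").astype(int);b=cv2.imread("pics/finalfull.png").astype(int)
print("mug diff",np.abs(a-b)[150:200,170:218].mean(),(np.abs(a-b)[150:200,170:218].max(2)>40).mean())
E
```

```text
[ 0.5662 -0.157   0.1167] [ 0.5738 -0.1869  0.1182] mid [ 0.57   -0.172   0.1174] ang -75.72547707633578 len 0.03086959039636938
top only [ 0.5696 -0.1716  0.118 ] -73.97074343523934
mug diff 9.423194444444444 0.23041666666666666
```

The height (117 mm, expected 118), angle (about 72° from the openings) and centre are all good. The mug region differs by 23%, which could be arm or shadow, so I look.

View pics/finalfull.png

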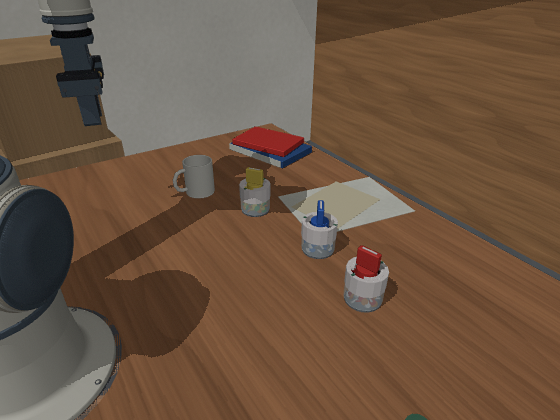

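The mug stands upright at the same pixels, about (198,177), and only the arm's shadow has moved. The gripper is clear of everything.

```bash
python3 -c "
from h import *
rep('end');arm.sign_off()"
```

```text
end 19.41 [0.2505 0.3998 0.2499] w 0.0494 F [ 0.3 -0.1 -0.2] M [-0.01 -0.03 -0.06]
the job is handed in; nothing more can be done
```

The red stopper is screwed home in its jar and released. I handed the job in at 19.4 s of the 38 s allowed; the rig gives no verdict.

**What I did:** I gripped across the grip bar and turned it back about 65°. I lowered it 17 mm, with at most about 1.5 N vertical force. I then screwed it forward 75° until it met the stop, where torque rose to 0.8 N·m and side force to about 12 N. Finally I let go and moved the arm clear.

**Last checks:**
- **Height:** the top of the grip bar is at 117 mm, which puts the stopper's origin at about 59–60 mm; the limit is 66 mm.
- **Angle:** it sits about 71–73° from the openings; at least 50° is required.
- **Centre:** it is within 2 mm of the jar axis.
- **Mug:** it is upright and at the same place in the pictures.

**Checks that failed or disagreed:**
- **Bearing check before the drop:** the first try used a wrong crop offset. I redid it just after lowering, and the bar end was about 5° from the openings in the side view, or 3° going by the top view; the limit is 14°.
- **Final line mask:** the automatic mask leaked into the white rim, so I measured the line from pixels I picked by eye.
- **Mug pixel comparison:** 23% of the pixels had changed. On viewing, this was the arm's shadow having moved.

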